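# Calibrate the touch strip of a control box

### The job

Calibrate the bent metal touch strip on top of the grey control box: starting on its round end pad, run the closed fingertips lightly along the whole strip in one unbroken stroke to the square end pad, and finish while still holding the square pad lightly pressed. Press the sprung strip only part of the way, never to its stop, and do not lift off on the way. Do not shift the box or the things around it.

Things in the scene. Friction and masses are not known exactly. Their poses are not given: they have to be found in the camera images.
- controller: loose grey plastic control box, 150 mm along its x, 240 mm along its y, top face 35 mm above the desk, 0.85 to 1 kg, on rubber feet, at any yaw. Origin at the centre of its underside, z up. On top is a bare aluminium touch strip: an 18 mm wide level bar, 120 mm straight from its round end pad along the box's +y, then bent 50 degrees towards +x, 80 mm to its square end pad
- strip (a joint): how far the touch strip is pressed, in m: 0 up (its top 46 mm above the desk, 11 mm proud of the box), 0.010 at its stop. The whole strip sinks as one piece wherever pressed. Sprung: about 0.5 N starts it, then 0.7 N per mm (2.6 N at 3 mm, 5.4 N at 7 mm); it springs back when released. Four small black ticks are marked across it, 40 mm apart
- pad_round (a point): point on the centre line of the strip's top face, 46 mm above the desk while unpressed; it sinks with the strip. Centre of the round end pad, 32 mm across, where the stroke starts
- tick1 (a point): point on the centre line of the strip's top face, 46 mm above the desk while unpressed; it sinks with the strip. First tick mark, 40 mm along from the round pad
- tick2 (a point): point on the centre line of the strip's top face, 46 mm above the desk while unpressed; it sinks with the strip. Second tick mark, 80 mm along
- tick3 (a point): point on the centre line of the strip's top face, 46 mm above the desk while unpressed; it sinks with the strip. Third tick mark, at the bend, 120 mm along
- tick4 (a point): point on the centre line of the strip's top face, 46 mm above the desk while unpressed; it sinks with the strip. Fourth tick mark, halfway between the bend and the square pad
- pad_square (a point): point on the centre line of the strip's top face, 46 mm above the desk while unpressed; it sinks with the strip. Centre of the square end pad, 32 mm by 32 mm, where the stroke ends
- drive: loose black portable drive lying flat beside the box, 80 x 120 x 14 mm; origin at the centre of its underside. To be left alone
- adapter: loose black mains adapter block lying beside the box, 50 x 90 x 32 mm; origin at the centre of its underside. To be left alone
- boards: loose stack of three circuit boards on clear plates with brass posts, 70 x 100 x 68 mm tall, standing beyond the round-pad end of the box; origin at the centre of its underside. To be left alone
- plug: loose white plug-in adapter standing with its two pins up, 34 x 34 x 56 mm tall, beyond the square-pad end of the box; origin at the centre of its underside. To be left alone

How it is judged (in metres and radians):
On the way, in this order (a step that is already met when the one before it is completed fails the run):
1. the fingertips press the strip lightly at the round end pad (horizontal distance between the grasp point and pad_round below 0.014 m and value of joint strip above 0.001 m and contact force between the fingers and controller above 0.3 N), for 0.02 s.
2. the fingertips press the strip lightly at the first tick (horizontal distance between the grasp point and tick1 below 0.014 m and value of joint strip above 0.001 m and contact force between the fingers and controller above 0.3 N), for 0.02 s.
3. the fingertips press the strip lightly at the second tick (horizontal distance between the grasp point and tick2 below 0.014 m and value of joint strip above 0.001 m and contact force between the fingers and controller above 0.3 N), for 0.02 s.
4. the fingertips press the strip lightly at the tick at the bend (horizontal distance between the grasp point and tick3 below 0.014 m and value of joint strip above 0.001 m and contact force between the fingers and controller above 0.3 N), for 0.02 s.
5. the fingertips press the strip lightly at the fourth tick (horizontal distance between the grasp point and tick4 below 0.014 m and value of joint strip above 0.001 m and contact force between the fingers and controller above 0.3 N), for 0.02 s.
6. the fingertips press the strip lightly at the square end pad (horizontal distance between the grasp point and pad_square below 0.014 m and value of joint strip above 0.001 m and contact force between the fingers and controller above 0.3 N), for 0.02 s.
At the end, for the whole second after the job is handed in: The fingertips rest on the square end pad (TCP within 14 mm of its centre, seen from above) and keep the strip pressed by 1 to 9 mm; the box lies flat within 10 mm of where it was, and the four things around it within 15 mm (all of step 6 and value of joint strip below 0.009 m and distance of controller from where it was at the start of the episode below 0.01 m and linear speed of controller below 0.01 m/s and angle between controller's own z axis and vertical below 0.05 rad and distance of each of drive, adapter, boards, plug from where it was at the start of the episode below 0.015 m); the arm keeps its last pose, push and grip.
It fails at once if the strip is pushed to its stop (more than 9 mm) (value of joint strip above 0.009 m).
It fails at once if the box or strip is pressed with more than 15 N (contact force between the arm and controller above 15 N).
It fails at once if the fingertips are off the strip over one of the four ticks (TCP within 14 mm of it from above and less than 80 mm above the desk, strip not pressed): the stroke is broken or started part-way (value of joint strip below 0.0002 m and height (world z) of the grasp point below 0.08 m and (horizontal distance between the grasp point and tick1 below 0.014 m or horizontal distance between the grasp point and tick2 below 0.014 m or horizontal distance between the grasp point and tick3 below 0.014 m or horizontal distance between the grasp point and tick4 below 0.014 m)).
It fails at once if the box is shifted by more than 10 mm, lifted or tipped (distance of controller from where it was at the start of the episode above 0.01 m or angle between controller's own z axis and vertical above 0.05 rad).
It fails at once if one of the things around the box is moved by more than 15 mm (distance of any of drive, adapter, boards, plug from where it was at the start of the episode above 0.015 m).
It also fails if it takes over 38 s, if anything falls off the work surface, if the arm or the gripper's body presses on something with over 40 N, if the wrist force passes 120 N, or if a joint passes its speed limit or range.

### The arm

A 7-joint arm with a two-finger parallel gripper is mounted at the origin on the work surface. World frame = base frame: x ahead of the robot, y to its left, z up, the work surface at z = 0. Lengths are in mm, angles in rad, forces in N, time in s.
With the tool pointing down it reaches from about 350 to 900 mm from the base axis. Payload 7.2 kg.
Tool frame: the origin (TCP) lies between the finger pads, 19 mm behind the fingertips; this is the grasp point; z points along the fingers, y is the line along which they close (so a half turn about z gives the same grasp; the last joint's range is limited). The gripper opens to 85 mm and grips with 20 to 120 N. Pads are 22 mm wide; open, the fingers measure 114 mm over their backs; the gripper's body (76 mm by 85 mm) begins 54 mm behind the grasp point. The pads swing forward as they close: fully open they stand 13 mm farther back than shut.
Start: joints at [1.095, 0.411, -0.013, 1.596, 0.006, 1.134, -0.082], TCP at [247.858, -573.755, 249.997] pointing down, gripper open.
Joint ranges: [-2.95, 2.95], [-0.29, 1.99], [-1.47, 1.44], [0.14, 2.54], [-1.03, 4.17], [0.13, 1.85], [-2.86, 2.86]. Speed limits (rad/s): [2.39, 2.39, 3.01, 3.01, 3.14, 3.14, 3.14].

### API

Orientations are given as a unit quaternion [w, x, y, z].
In Python, from workcell import env, camera, hand_in, find_in gives the robot as it stands.
- The arm moves only by the tool drive_tool, never from a script. Its argument "deltas" is one flat list of numbers, 7 for each row, row after row: the shift along the tool's x, y, z in m, then the turn, a rotation vector about the tool's x, y, z in degrees, then the gripper command: -1 is fully open, 1 is shut, values between are in proportion. In form: [x, y, z, wx, wy, wz, hand, x, y, z, wx, wy, wz, hand, ...]. A call has 1 to 12 rows; each row is the pose to reach, as a shift and turn from the pose commanded when the call began, along the tool's axes at that moment; what a row does not reach only later rows make up. A row lasts 1/8 s, in which the tool goes at most 62.5 mm and 10.7 degrees, less where a joint would pass 70% of its speed; a pose out of reach is approached as far as the arm can. A call with a gripper value outside its range is refused whole. The fingers move at their own pace and stop on an object; "force" is the grip in N (left out, the last holds). Time passes only in rows, so rows that repeat a pose let the fingers close. It gives the time, the measured TCP pose, the force, the opening and the grip force at its end, in the units of the state.
- env.state(): the state, without advancing time (a new reading comes with each control period).
- camera(name): name is "side" or "top"; returns a dict with "pixels" (384x512x3 uint8, red, green, blue), "vfov" (degrees; the focal length in pixels is half the picture's height over the tangent of half this angle, whatever the lens; pixels are square), "cx", "cy" (the principal point, pixels), "D" ([k1, k2, p1, p2, k3] as OpenCV has them; the pictures are not rectified), "world_from_camera" (4x4, takes a point from camera to world coordinates). Camera axes: x right, y down, z forward; pixel columns grow to the right and rows downward; lengths in mm; the calibration is good to about 2 mm. A picture is of the moment at which its call begins. There is no depth.
- hand_in(): hands the job in; it is judged then, once.
Trained networks look in a picture, given as the dict that the camera call returned (one of the last four; its "shot" number tells which), for a name from the list of things; names that differ only in an ending like _2 or _b are one class to them, and where a whole thing is asked for, a point or a joint stands for the part that bears it (a point fixed in the world has none). Each returns a list of dicts, best first, with "score" (0 to 1); they miss things now and then, are a little off and sometimes report something else, mostly with a low value. They report only what shows in the picture. A call takes as long as a camera call.
- find_in(name, picture): "at" ([column, row] in pixels, amid what is visible of it).
The state is a dict: "time_s": time; "joint_pos": joint angles; "qvel": joint speeds; "tau": joint torques, N m; "tool_pos": TCP position; "eef_rot": TCP orientation; "contact_force": force on the tool from outside, world axes, zero at the start; "ft_torque": the same for the moment, N m; "opening": finger opening in mm; "finger_force": force on a finger pad.
Only numpy, scipy, OpenCV 4.12 (cv2) and the standard library are available. Lean on these libraries where they do the work, as an engineer would, in place of code of your own. Each camera call takes 0.05 s, during which the arm holds its last target. There are 200 camera calls.

## Working session

There is one attempt and no reset: what is moved stays moved. The work goes in short steps, Python scripts to look and compute and a tool call to move; the robot and the scene stay as the last step left them, time stands still between calls to the robot, and variables do not carry over. Pictures are saved under pics/ and viewed, at most 10 in all, crops included, and the job is handed in when it is done.

Besides the shell and the picture viewer there is one more tool, called by a JSON object that holds its "api" and its "payload", one argument or row to a line. drive_tool: Moves the arm, as the interface text tells. Its arguments: {"type":"object","properties":{"deltas":{"type":"array"},"force":{"type":"number"}},"required":["deltas"]}

```bash
mkdir -p pics; cat > h.py <<'E'
import numpy as np, cv2
from workcell import env, camera, hand_in, find_in
def ray(c,px,z):
    H=c["pixels"].shape[0]; f=H/2/np.tan(np.radians(c["vfov"])/2)
    K=np.array([[f,0,c["cx"]],[0,f,c["cy"]],[0,0,1]])
    n=cv2.undistortPoints(np.array([[px]],float),K,np.array(c["D"],float))[0,0]
    T=np.array(c["world_from_camera"]); d=T[:3,:3]@[n[0],n[1],1]; o=T[:3,3]
    return o+d*(z-o[2])/d[2]
def proj(c,P):
    H=c["pixels"].shape[0]; f=H/2/np.tan(np.radians(c["vfov"])/2)
    K=np.array([[f,0,c["cx"]],[0,f,c["cy"]],[0,0,1]])
    T=np.linalg.inv(np.array(c["world_from_camera"]))
    return cv2.projectPoints(np.atleast_2d(np.array(P,float)),cv2.Rodrigues(T[:3,:3])[0],T[:3,3],K,np.array(c["D"],float))[0][:,0]
E
python3 - <<'E'
from h import *
for n in("top","side"):
    c=camera(n); cv2.imwrite(f"pics/{n}0.png",c["pixels"][:,:,::-1])
    print(n,np.array(c["world_from_camera"])[:3,3])
    for k in "controller pad_round tick1 tick2 tick3 tick4 pad_square drive adapter boards plug".split():
        r=find_in(k,c)[:2]
        z=46 if k[:3] in("pad","tic") else 20
        print(k,[(np.round(d["at"],1),round(d["score"],2),ray(c,d["at"],z)[:2].round(1)) for d in r])
s=env.state();print(s["tool_pos"],s["eef_rot"],s["opening"],s["time_s"])
E
```

```text
top [499.87020263  55.57158307 708.97193349]
controller [(array([341. , 190.1]), 0.61, array([ 576.9, -116.7]))]
pad_round [(array([340.6, 172.2]), 0.68, array([ 608.9, -110. ]))]
tick1 [(array([340.2, 174.4]), 0.81, array([ 604.6, -109.1]))]
tick2 [(array([340.2, 174.4]), 0.81, array([ 604.6, -109.1]))]
tick3 [(array([340.2, 174.4]), 0.81, array([ 604.6, -109.1]))]
tick4 [(array([340.2, 174.4]), 0.81, array([ 604.6, -109.1]))]
pad_square [(array([336.7, 174.4]), 0.72, array([ 604.5, -102.3]))]
drive [(array([398.4, 229.2]), 0.81, array([ 500. , -231.9]))]
adapter [(array([318.2, 126. ]), 0.86, array([708.3, -71.9]))]
boards [(array([265.2, 257.2]), 0.97, array([442.4,  33.7])), (array([338.2, 175.6]), 0.37, array([ 606.2, -111.5]))]
plug [(array([319.2, 122.4]), 0.59, array([716. , -74.1])), (array([402.9, 135.1]), 0.55, array([ 693., -248.]))]
side [ 311.12780782 -513.99833387  523.75496296]
controller [(array([300.2, 273.3]), 0.56, array([ 579.8, -127.2]))]
pad_round [(array([321.4, 249.8]), 0.87, array([ 618. , -121.2]))]
tick1 [(array([318.4, 246.7]), 0.88, array([ 617.6, -113.7]))]
tick2 [(array([318.4, 246.7]), 0.88, array([ 617.6, -113.7]))]
tick3 [(array([318.4, 246.7]), 0.88, array([ 617.6, -113.7]))]
tick4 [(array([318.4, 246.7]), 0.88, array([ 617.6, -113.7]))]
pad_square [(array([320.1, 247.7]), 0.84, array([ 618.7, -116.6]))]
drive [(array([288.9, 360.8]), 0.72, array([ 492.4, -246.3]))]
adapter [(array([354.6, 227.7]), 0.67, array([712.3, -81.1]))]
boards [(array([180. , 229.8]), 0.63, array([454. ,  42.7]))]
plug [(array([417.5, 302.2]), 0.59, array([ 697.9, -249.5]))]
[ 247.86397056 -573.76017554  249.99722785] [1.26581441e-05 9.79284190e-01 2.02490680e-01 1.17841257e-05] 85.20506149428809 1.2
```

```bash
python3 - <<'E'
import cv2
a=cv2.imread("pics/top0.png")[90:290,220:460]; cv2.imwrite("pics/topc.png",cv2.resize(a,(720,600),interpolation=cv2.INTER_CUBIC))
a=cv2.imread("pics/side0.png")[174:384,140:440]; cv2.imwrite("pics/sidec.png",cv2.resize(a,None,fx=2.6,fy=2.6,interpolation=cv2.INTER_CUBIC))
E
```

```text
(no output)
```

View pics/topc.png

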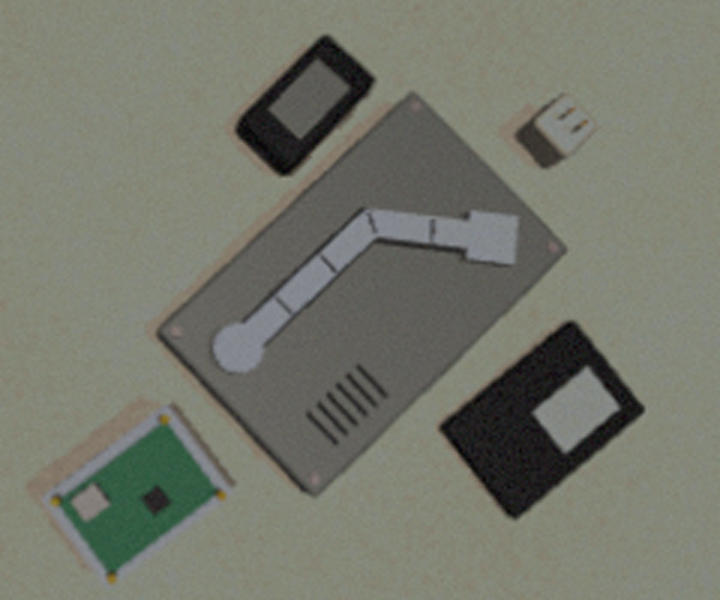

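View pics/sidec.png

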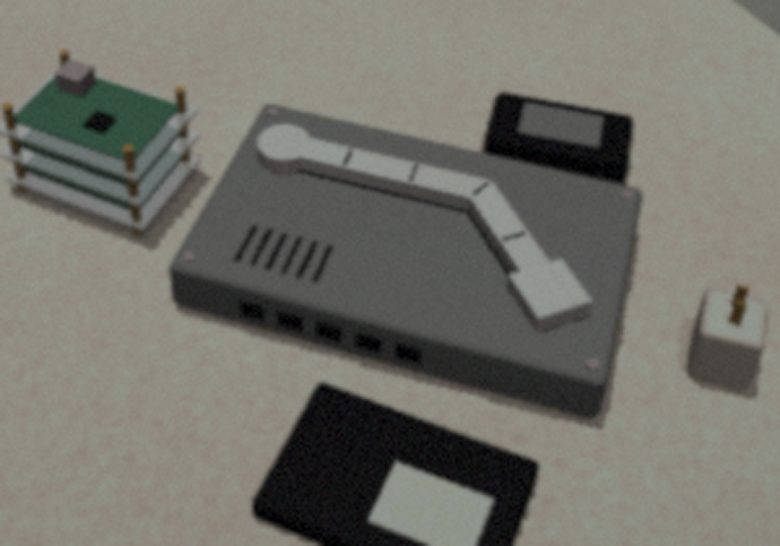

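The top crop shows the round pad at about (238,347), the bend at (372,223) and the square pad at (493,238). The side crop shows the same points at (284,146), (481,188) and (550,291). The boards stand lower-left of the box, near the round pad. I'll fit the known strip shape to both views.

```bash
cat >> h.py <<'E'
def pat():
    a=np.radians(50); d=np.array([np.sin(a),np.cos(a)])
    p=[np.array([0,y]) for y in(0,40,80,120)]
    return np.array(p+[p[3]+40*d,p[3]+80*d])
def strip(q):
    c,s=np.cos(q[2]),np.sin(q[2])
    return pat()@np.array([[c,s],[-s,c]])+q[:2]
E
python3 - <<'E'
from h import *
from scipy.optimize import least_squares
T=(np.array([(238,347),(284,306),(328,264),(372,223),(433,231),(493,238)])+.5)/3-.5+[220,90]
S=(np.array([(284,146),(347,156),(414,171),(481,188),(514,236),(550,291)])+.5)/2.6-.5+[140,174]
C={n:camera(n) for n in("top","side")}
for sel in(["top"],["side"],["top","side"]):
    def f(q):
        P=np.c_[strip(q),np.full(6,46.)]
        return np.concatenate([(proj(C[n],P)-{"top":T,"side":S}[n]).ravel() for n in sel])
    r=least_squares(f,[520,-40,-0.7]); print(sel,r.x.round(3),r.cost.round(2),np.abs(r.fun).max().round(2)); print(strip(r.x).round(1).tolist())
np.save("q.npy",r.x)
from scipy.spatial.transform import Rotation as R
q=env.state()["eef_rot"]; print(R.from_quat(np.r_[q[1:],q[0]]).as_matrix().round(3))
for k,(u,v) in dict(b1=(56,500),b2=(165,420),b3=(221,495),b4=(111,577)).items(): print(k,ray(C["top"],[(u+.5)/3-.5+220,(v+.5)/3-.5+90],68).round(0))
for k,(u,v) in dict(p=(565,124)).items(): print(k,ray(C["top"],[(u+.5)/3-.5+220,(v+.5)/3-.5+90],45).round(0))
E
```

```text
['top'] [542.989 -29.168  -2.384] 0.11 0.25
[[543.0, -29.2], [570.5, -58.2], [598.0, -87.3], [625.4, -116.3], [620.9, -156.1], [616.3, -195.8]]
['side'] [543.001 -30.934  -2.376] 2.25 1.26
[[543.0, -30.9], [570.7, -59.8], [598.4, -88.6], [626.1, -117.5], [621.9, -157.2], [617.6, -197.0]]
['top', 'side'] [543.167 -30.138  -2.38 ] 3.47 1.6
[[543.2, -30.1], [570.8, -59.1], [598.4, -88.0], [626.0, -117.0], [621.5, -156.7], [617.1, -196.5]]
[[ 0.918  0.397  0.   ]
 [ 0.397 -0.918 -0.   ]
 [ 0.     0.    -1.   ]]
b1 [447.  84.  68.]
b2 [497.  18.  68.]
b3 [452. -16.  68.]
b4 [402.  50.  68.]
p [ 695. -248.   45.]
```

{"api": "drive_tool", "payload": {
  "deltas": [0.05, -0.04, 0.005, 0, 0, 0, 1, 0.1, -0.08, 0.01, 0, 0, 0, 1, 0.15, -0.12, 0.02, 0, 0, 0, 1, 0.2, -0.16, 0.03, 0, 0, 0, 1, 0.25, -0.2, 0.04, 0, 0, 0, 1, 0.3, -0.24, 0.05, 0, 0, 0, 1, 0.35, -0.28, 0.06, 0, 0, 0, 1, 0.4, -0.32, 0.075, 0, 0, 0, 1, 0.44, -0.35, 0.09, 0, 0, 0, 1, 0.487, -0.382, 0.1, 0, 0, 0, 1, 0.487, -0.382, 0.1, 0, 0, 0, 1, 0.487, -0.382, 0.1, 0, 0, 0, 1],
  "force": 40
}}

```text
time_s: 2.8
tool_pos: [543.2, -30.0, 149.8]
eef_rot: [0.0, 0.979, 0.203, -0.0]
contact_force: [-0.7, -0.6, 0.6]
opening: -0.3
finger_force: 0.0
```

{"api": "drive_tool", "payload": {
  "deltas": [0, 0, 0.03, 0, 0, 0, 1, 0, 0, 0.06, 0, 0, 0, 1, 0, 0, 0.065, 0, 0, 0, 1, 0, 0, 0.065, 0, 0, 0, 1, 0, 0, 0.065, 0, 0, 0, 1]
}}

```text
time_s: 3.42
tool_pos: [544.2, -30.4, 86.3]
eef_rot: [0.0, 0.979, 0.202, 0.001]
contact_force: [-0.4, -0.5, -0.1]
opening: 0.0
finger_force: 0.0
```

```bash
python3 - <<'E'
from h import *
s=env.state();print(s["tool_pos"],s["contact_force"]); p=s["tool_pos"]
out=[]
for n,x0,y0 in(("top",200,170),("side",140,150)):
    c=camera(n); im=c["pixels"][:,:,::-1].copy()
    for P,col in(([p[0],p[1],p[2]-19],(0,0,255)),([*strip(np.load("q.npy"))[0],46],(0,255,0))):
        u=proj(c,P)[0]; print(n,u); cv2.circle(im,(int(round(u[0])),int(round(u[1]))),1,col,-1)
    out.append(cv2.resize(im[y0:y0+130,x0:x0+130],None,fx=3,fy=3,interpolation=cv2.INTER_NEAREST))
cv2.imwrite("pics/near.png",np.hstack(out))
E
```

```text
[544.15467449 -30.44401306  86.3118192 ] [-0.35919809 -0.50750008 -0.06889325]
top [301.25013244 204.23595145]
top [299.60054494 205.49554901]
side [249.2690166  217.69907823]
side [248.69989358 228.24577406]
```

View pics/near.png

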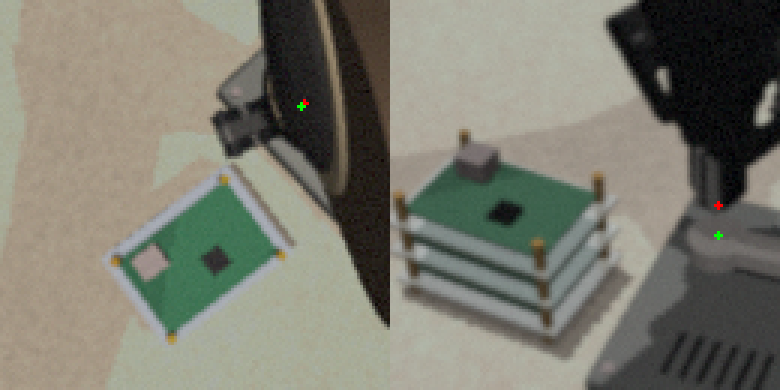

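The side view at (718,205) in the crop shows the fingertips directly above the round pad at (718,235). I'll descend slowly and watch the force.

{"api": "drive_tool", "payload": {
  "deltas": [0, 0, 0.008, 0, 0, 0, 1, 0, 0, 0.015, 0, 0, 0, 1, 0, 0, 0.018, 0, 0, 0, 1, 0, 0, 0.02, 0, 0, 0, 1, 0, 0, 0.022, 0, 0, 0, 1, 0, 0, 0.022, 0, 0, 0, 1, 0, 0, 0.022, 0, 0, 0, 1, 0, 0, 0.022, 0, 0, 0, 1]
}}

```text
time_s: 4.53
tool_pos: [543.5, -29.9, 63.1]
eef_rot: [0.0, 0.979, 0.203, 0.0]
contact_force: [-1.1, 0.1, 1.3]
opening: 0.2
finger_force: 0.8
```

{"api": "drive_tool", "payload": {
  "deltas": [0, 0, 0.001, 0, 0, 0, 1, 0, 0, 0.002, 0, 0, 0, 1, 0, 0, 0.002, 0, 0, 0, 1, 0, 0, 0.002, 0, 0, 0, 1, 0, 0, 0.002, 0, 0, 0, 1]
}}

```text
time_s: 5.15
tool_pos: [543.5, -29.9, 61.0]
eef_rot: [0.0, 0.979, 0.203, 0.0]
contact_force: [-1.2, 0.6, 4.4]
opening: 0.2
finger_force: 1.6
```

```bash
python3 - <<'E'
from h import *
s=env.state();p=np.array(s["tool_pos"]);print(p,s["contact_force"])
q=s["eef_rot"]
from scipy.spatial.transform import Rotation as R
M=R.from_quat(np.r_[q[1:],q[0]]).as_matrix()
print(M.round(3))
for w in strip(np.load("q.npy")): print((M.T@(np.r_[w,61]-[543,-30,61])).round(1))
E
```

```text
[543.49346419 -29.89172272  61.04004786] [-1.18299366  0.60151756  4.35233857]
[[ 0.918  0.397  0.   ]
 [ 0.397 -0.918  0.   ]
 [ 0.     0.    -1.   ]]
[0.1 0.2 0. ]
[14.  37.7  0. ]
[27.8 75.2  0. ]
[ 41.7 112.8   0. ]
[ 21.8 147.5   0. ]
[  2.  182.2   0. ]
```

{"api": "drive_tool", "payload": {
  "deltas": [0.001, 0.003, 0, 0, 0, 0, 1, 0.003, 0.008, 0, 0, 0, 0, 1, 0.005, 0.013, 0, 0, 0, 0, 1, 0.007, 0.018, 0, 0, 0, 0, 1, 0.009, 0.023, 0, 0, 0, 0, 1, 0.0105, 0.028, 0, 0, 0, 0, 1, 0.012, 0.033, 0, 0, 0, 0, 1, 0.014, 0.038, 0, 0, 0, 0, 1, 0.016, 0.043, 0, 0, 0, 0, 1, 0.018, 0.048, 0, 0, 0, 0, 1, 0.02, 0.053, 0, 0, 0, 0, 1, 0.021, 0.056, 0, 0, 0, 0, 1]
}}

```text
time_s: 6.65
tool_pos: [585.2, -73.3, 61.0]
eef_rot: [0.0, 0.979, 0.202, 0.0]
contact_force: [-1.4, 1.0, 2.8]
opening: 0.1
finger_force: 1.5
```

{"api": "drive_tool", "payload": {
  "deltas": [0.001, 0.003, 0, 0, 0, 0, 1, 0.003, 0.008, 0, 0, 0, 0, 1, 0.005, 0.013, 0, 0, 0, 0, 1, 0.007, 0.018, 0, 0, 0, 0, 1, 0.009, 0.023, 0, 0, 0, 0, 1, 0.0105, 0.028, 0, 0, 0, 0, 1, 0.012, 0.033, 0, 0, 0, 0, 1, 0.014, 0.038, 0, 0, 0, 0, 1, 0.016, 0.043, 0, 0, 0, 0, 1, 0.018, 0.048, 0, 0, 0, 0, 1, 0.02, 0.053, 0, 0, 0, 0, 1, 0.0205, 0.0565, 0, 0, 0, 0, 1]
}}

```text
time_s: 8.15
tool_pos: [626.5, -116.9, 61.0]
eef_rot: [-0.0, 0.979, 0.202, 0.0]
contact_force: [-0.4, 1.6, 3.2]
opening: -0.4
finger_force: 1.5
```

```bash
python3 - <<'E'
from h import *
p=env.state()["tool_pos"]
out=[]
for n,x0,y0 in(("top",270,90),("side",230,200)):
    c=camera(n); im=c["pixels"][:,:,::-1].copy()
    for P in strip(np.load("q.npy")):
        u=proj(c,[*P,42])[0]; cv2.circle(im,(int(round(u[0])),int(round(u[1]))),0,(0,255,0),-1)
    u=proj(c,[p[0],p[1],p[2]-19])[0]; cv2.circle(im,(int(round(u[0])),int(round(u[1]))),0,(0,0,255),-1)
    out.append(cv2.resize(im[y0:y0+130,x0:x0+130],None,fx=3,fy=3,interpolation=cv2.INTER_NEAREST))
cv2.imwrite("pics/bend.png",np.hstack(out))
E
```

```text
(no output)
```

View pics/bend.png

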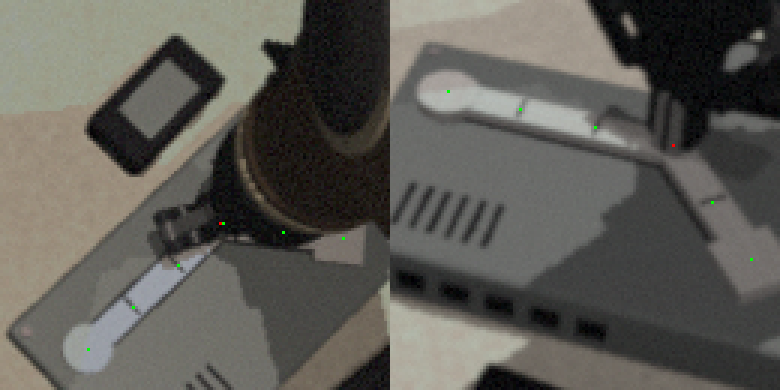

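The fingertips are at the bend (crop about (675,146)), and the projected marks still sit on the ticks and pads, so the box hasn't moved. Next is the second leg.

{"api": "drive_tool", "payload": {
  "deltas": [-0.002, 0.003, 0, 0, 0, 0, 1, -0.004, 0.007, 0, 0, 0, 0, 1, -0.0065, 0.0115, 0, 0, 0, 0, 1, -0.009, 0.016, 0, 0, 0, 0, 1, -0.0115, 0.02, 0, 0, 0, 0, 1, -0.014, 0.0245, 0, 0, 0, 0, 1, -0.0165, 0.029, 0, 0, 0, 0, 1, -0.019, 0.033, 0, 0, 0, 0, 1, -0.0215, 0.0375, 0, 0, 0, 0, 1, -0.024, 0.042, 0, 0, 0, 0, 1]
}}

```text
time_s: 9.5
tool_pos: [620.7, -165.2, 61.0]
eef_rot: [-0.0, 0.979, 0.202, -0.0]
contact_force: [0.2, 1.5, 3.4]
opening: 0.1
finger_force: 1.5
```

{"api": "drive_tool", "payload": {
  "deltas": [-0.0025, 0.0045, 0, 0, 0, 0, 1, -0.005, 0.009, 0, 0, 0, 0, 1, -0.0075, 0.013, 0, 0, 0, 0, 1, -0.01, 0.0175, 0, 0, 0, 0, 1, -0.0125, 0.022, 0, 0, 0, 0, 1, -0.0145, 0.0255, 0, 0, 0, 0, 1, -0.0158, 0.0275, 0, 0, 0, 0, 1, -0.0158, 0.0275, 0, 0, 0, 0, 1, -0.0158, 0.0275, 0, 0, 0, 0, 1, -0.0158, 0.0275, 0, 0, 0, 0, 1]
}}

```text
time_s: 10.75
tool_pos: [617.1, -196.9, 61.1]
eef_rot: [0.0, 0.979, 0.202, -0.0]
contact_force: [0.7, -1.3, 3.5]
opening: -0.0
finger_force: 1.6
```

```bash
python3 - <<'E'
from h import *
s=env.state();p=s["tool_pos"];print(p,s["contact_force"],strip(np.load("q.npy"))[-1])
c=camera("side"); im=c["pixels"][:,:,::-1].copy()
for P in strip(np.load("q.npy")):
    u=proj(c,[*P,42])[0]; cv2.circle(im,(int(round(u[0])),int(round(u[1]))),0,(0,255,0),-1)
u=proj(c,[p[0],p[1],p[2]-19])[0]; cv2.circle(im,(int(round(u[0])),int(round(u[1]))),0,(0,0,255),-1)
cv2.imwrite("pics/end.png",cv2.resize(im[190:350,220:420],None,fx=3,fy=3,interpolation=cv2.INTER_NEAREST))
E
```

```text
[ 617.11247825 -196.89627837   61.06968628] [ 0.68826026 -1.27322623  3.47603525] [ 617.10201926 -196.49670528]
```

View pics/end.png

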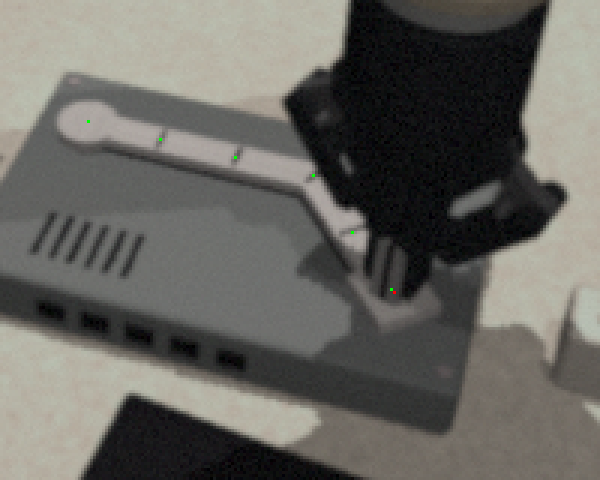

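The fingertips rest on the square pad (crop (392,290)), and the box has not moved.

```bash
python3 -c "
from workcell import hand_in
print(hand_in())"
```

```text
the job is handed in; nothing more can be done
None
```

I ran one unbroken stroke from the round pad to the square pad with the strip pressed about 4 mm (about 3–4 N), and handed in at about 11 s while still holding the square pad; the pictures show the box unmoved, and no verdict was returned.

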